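# Pick up a bread roll with the tongs and hold it over the plate

## Robot

A 6-joint arm with a two-finger parallel gripper is mounted at the origin on the work surface. World frame = base frame: x ahead of the robot, y to its left, z up, the work surface at z = 0. Lengths are in m, angles in rad, forces in N, time in s.
With the tool pointing down it reaches from about 0.4 to 0.825 m from the base axis. Payload 7 kg.
Tool frame: the origin (TCP) lies on the centre line of the jaws, within the pads' length; the fingertips stand 22 mm ahead of it and the grasp point (between the pads) lies 3 mm ahead of it; z points along the fingers, y is the line along which they close (so a half turn about z gives the same grasp; the last joint's range is limited). The gripper opens to 88 mm and grips with 3 to 60 N. Pads are 19 mm wide; open, the fingers measure 130 mm over their backs; the gripper's body (78 mm by 193 mm) begins 47 mm behind the grasp point.
Start: joints at [-0.904, 0.359, 0.012, 0, -1.224, -0.288], TCP at [0.25, -0.627, 0.249] pointing down, gripper open.
Joint ranges: [-3.07, 3.07], [-1.43, 2.12], [-1.02, 1.25], [-3.03, 1.67], [-3.05, -0], [-3.03, 3.03]. Speed limits (rad/s): [2.39, 2.39, 3.01, 3.14, 3.14, 3.14].

## Interface

Orientations are given as [roll, pitch, yaw] about the fixed x, y, z axes, in that order (R = Rz(yaw) Ry(pitch) Rx(roll)).
In Python, from station import monitor, viewer, order gives the robot as it stands. The module is installed in compiled form; this text tells all that it offers.
- The arm moves only by the tool servo_tool, never from a script. Its argument "targets" is a list of rows, each an object with "angular": the turn, a rotation vector about the tool's x, y, z in degrees, a list of three; "xyz": the shift along the tool's x, y, z in cm, a list of three; "claw": the finger opening in cm, from 0 to 8.76. A call has 1 to 20 rows; each row shifts and turns the commanded pose from where the row before left it, along the tool's axes as they then stand; what a row does not reach is not made up. A row lasts 1/10 s, in which the tool goes at most 50 mm and 8.59 degrees, less where a joint would pass 70% of its speed; a pose out of reach is approached as far as the arm can. A call is refused whole if a number of a shift passes 5 or a number of a turn 8.59, either way. A call with a gripper value outside its range is refused whole. The fingers move at their own pace and stop on an object; "force" is the grip in N (left out, the last holds). Time passes only in rows, so rows that do not move let the fingers close. It gives the time, the measured TCP pose, the force, the opening and the grip force at its end, in the units of the state.
- monitor.get_state(): the state, without advancing time (a new reading comes with each control period).
- viewer.grab_frame(name): name is "scene" or "top"; returns a dict with "color" (480x640x3 uint8, blue, green, red), "fovy" (degrees; the focal length in pixels is half the picture's height over the tangent of half this angle, whatever the lens; pixels are square), "cx", "cy" (the principal point, pixels), "R" (3x3) and "t" (3): a world point X has camera coordinates R X + t. Camera axes: x right, y down, z forward; pixel columns grow to the right and rows downward; lengths in m; the calibration is good to about 2 mm. A picture is of the moment at which its call begins. There is no depth.
- order.job_done(): hands the job in; it is judged then, once.
The state is a dict: "t": time; "q": joint angles; "qd": joint speeds; "joint_efforts": joint torques, N m; "eef_pos": TCP position; "ee_rot": TCP orientation; "force": force on the tool from outside, world axes, zero at the start; "moment": the same for the moment, N m; "width": finger opening in m; "gripper_force": force on a finger pad.
Only numpy, scipy, OpenCV 4.12 (cv2) and the standard library are available. Lean on these libraries where they do the work, as an engineer would, in place of code of your own. Each camera call takes 0.05 s, during which the arm holds its last target. There are 200 camera calls.

## Task

Take the kitchen tongs off their wooden rest, close their jaws on the brown bread roll on the chopping board, and lift it and hold it still over the middle of the white plate, about 10 cm above it. Touch the roll with the tongs only, and leave the other food, the plate and everything else where it stands. You finish while still holding: the tongs stay in the gripper, squeezed shut on the roll, and nothing is put down.

Things in the scene. Friction and masses are not known exactly. Their poses are not given: they have to be found in the camera images.
- tongs: Spring tongs, 216 mm from pivot to jaw ends, 24 mm tall, 120 g, lying on edge so that the jaws open sideways. Origin on the pivot axis at the closed rear end (dark pin, 22 mm across), at half height, 10 mm above the bars they lie on. x: along the centre line from pivot to jaws; z up. A spring opens the arms, which move alike; squeezing the sleeves takes 4 N per side at first, 7 N shut on the roll.
- tongs_grip (a point): The gripping place, near the centre of mass: on the centre line between the two green sleeves (70 mm long, upright, 24 mm tall), 95 mm ahead of the pivot, at half height, 40 mm above the table at the start. Width over the sleeves here: 64 mm open, 57 mm at a jaw gap of 75 mm, 43 mm (parallel) when shut on the roll, 26 mm when shut on nothing. Axes as tongs.
- tongs_jaw (a point): Middle of the jaws, where the roll's centre belongs: on the centre line 200 mm ahead of the pivot (105 mm ahead of tongs_grip), at half height. Jaw gap 90 mm when open; the jaws move about 2.1 times as far as the sleeves. Each jaw is 30 mm long, 22 mm tall, with two upright green ribs 22 mm apart. Width over the jaws 110 mm open, 95 mm at a 75 mm gap.
- tongs_left: Left arm of the tongs (seen from the pivot towards the jaws; the +y side): steel strip with a green sleeve and a ribbed jaw. Origin on the pivot axis, the same as tongs; z up; its yaw relative to tongs is 0 when open and falls to -0.11 rad when closed on the roll, -0.20 when closed on nothing.
- tongs_right: Right arm of the tongs (the -y side), mirror image of the left; its yaw relative to tongs is 0 when open and grows to +0.11 rad when closed on the roll.
- rest: Dark wooden tongs rest, fixed: base 130 x 110 x 8 mm with two cross bars, each 10 mm thick and 110 mm long, at 50 mm before and behind the centre (90 mm clear between them), their tops 30 mm above the table. Origin at the centre of the underside; x is the direction in which the tongs lie across it. The tongs' gripping place lies over the middle between the bars.
- board: Brown wooden chopping board, fixed, 180 (x) x 300 (y) x 14 mm thick. Origin at the centre of the underside.
- roll: Small round bread roll, golden brown with a pale cross on top, 50 mm across, 51 mm tall, about 50 g, firm, standing on the board. Origin at the centre of its flat underside, z up. Its side is upright between 18 and 38 mm above the underside: close the jaws there (tongs' half height about 28 mm above the underside). Other food is at least 80 mm away, centre to centre.
- lemon: Half lemon, yellow, cut face down on the board, 60 mm across, 38 mm tall. Origin at the centre of the underside. Leave alone.
- radish: Red radish with a green stub, on the board, 46 mm across, 52 mm tall. Origin at the centre of the underside. Leave alone.
- plate: White round side plate, 140 mm in diameter, 16 mm tall, loose on the table. Origin at the centre of the underside. The roll is to be held over its middle.
- bowl: Steel mixing bowl, 156 mm across, 65 mm tall, beyond the board. Origin under its centre. Leave alone.
- tub_green: Lidded food tub with green contents and a white lid, 108 mm across, 69 mm tall. Origin under its centre. Leave alone.
- tub_pink: Lidded food tub with pink contents and a white lid, 108 mm across, 69 mm tall. Origin under its centre. Leave alone.
- tumbler: Drinking glass, 66 mm across, 100 mm tall. Origin under its centre. Leave alone.
- mill: Dark wooden pepper mill, 54 mm across, 128 mm tall. Origin under its centre. Leave alone.

How it is judged:
By the outcome, as a careful person would: the job done as asked, in the order asked, and still so for the second after the job is handed in, while the arm keeps its last pose, push and grip.
It also fails if it takes over 48 s, if anything falls off the work surface, if the arm or the gripper's body presses on something with over 40 N, if the wrist force passes 120 N, or if a joint passes its speed limit or range.

## Working session

There is one attempt and no reset: what is moved stays moved. The work goes in short steps, Python scripts to look and compute and a tool call to move; the robot and the scene stay as the last step left them, time stands still between calls to the robot, and variables do not carry over. Pictures are saved under pics/ and viewed, at most 10 in all, crops included, and the job is handed in when it is done.

Besides the shell and the picture viewer there is one more tool, called by a JSON object that holds its "method" and its "body". servo_tool: Moves the arm, as the interface text tells. Its arguments: {"type":"object","properties":{"targets":{"type":"array"},"force":{"type":"number"}},"required":["targets"]}

```bash
mkdir -p pics
python3 - <<'E'
from station import monitor, viewer
import cv2,pickle
s=monitor.get_state();print(s)
for n in("scene","top"):
    f=viewer.grab_frame(n);cv2.imwrite(f"pics/{n}0.png",f["color"]);pickle.dump(f,open(n+"0.pkl","wb"))
    print(n,f["fovy"],f["cx"],f["cy"],f["R"],f["t"])
E
```

```text
{'t': 0.0, 'q': array([-9.03914529e-01,  3.59419165e-01,  1.10624842e-02, -3.79516048e-04,
       -1.22408011e+00, -2.88129721e-01]), 'qd': array([ 1.14718376e-03, -2.84782773e-04,  8.12961268e-04,  2.02807479e-04,
        8.81683507e-06,  1.03672727e-03]), 'joint_efforts': array([ 1.22804955e-03, -5.82709301e+01,  2.93069923e+01,  6.99733436e+00,
        7.13152884e-03, -1.55264620e-04]), 'eef_pos': array([ 0.24942976, -0.62674056,  0.24759806]), 'ee_rot': array([ 3.13991842e+00, -1.24145646e-04, -2.76296973e+00]), 'force': array([ 0.15224044, -0.40499278, -0.28346832]), 'moment': array([ 0.01348854, -0.01342552,  0.0130012 ]), 'gripper_force': 0.0, 'width': 0.08774453878094178}
scene 45.926271663533754 321.16872986121354 244.27004984952498 [[ 0.05945505  0.99799779 -0.02157558]
 [ 0.63929406 -0.05466755 -0.76701667]
 [-0.76666042  0.03180988 -0.64126432]] [-0.02915598 -0.30204907  1.81856861]
top 50.62296915331903 325.2209059377904 237.34747135971736 [[ 0.02932815 -0.99954591  0.0069163 ]
 [-0.99684302 -0.02975818 -0.07361006]
 [ 0.07378245 -0.00473562 -0.99726312]] [-0.01664833  0.54723293  1.13296778]
```

View pics/top0.png

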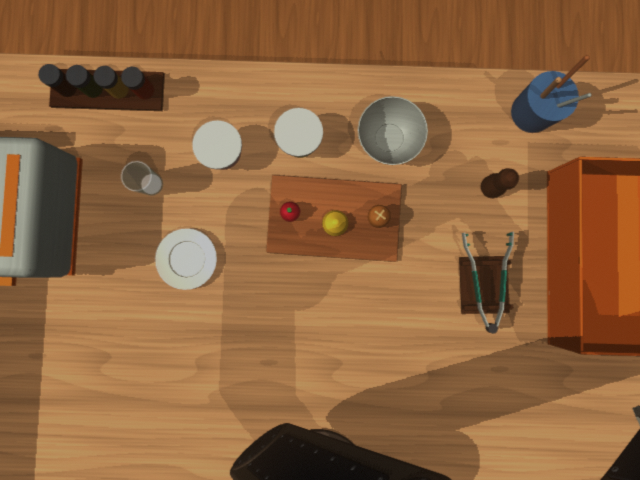

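View pics/scene0.png

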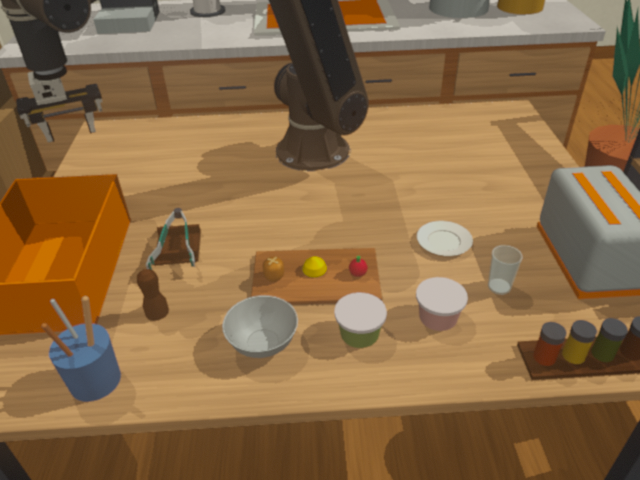

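The top view shows the tongs with pivot at about (492,328), jaws near (466,236) and (512,236), and the rest at (485,285). The roll is at (380,216), the lemon at (335,223), the radish at (290,211) and the plate at (187,259). The mill base is near (492,186), and the orange bin is right of column 548.

```bash
cat > h.py <<'E'
import numpy as np,cv2,pickle
def ray(f,u,v,z):
    F=240/np.tan(np.radians(f["fovy"]/2));R=np.array(f["R"]);t=np.array(f["t"])
    C=-R.T@t;d=R.T@np.array([(u-f["cx"])/F,(v-f["cy"])/F,1]);return C+d*(z-C[2])/d[2]
def proj(f,X):
    F=240/np.tan(np.radians(f["fovy"]/2));p=np.array(f["R"])@X+np.array(f["t"]);return p[:2]/p[2]*F+[f["cx"],f["cy"]]
def blobs(f,lo,hi,roi,amin=15):
    h=cv2.cvtColor(f["color"],cv2.COLOR_BGR2HSV);m=cv2.inRange(h,np.array(lo),np.array(hi))
    k=np.zeros_like(m);x0,y0,x1,y1=roi;k[y0:y1,x0:x1]=m[y0:y1,x0:x1]
    n,_,st,c=cv2.connectedComponentsWithStats(k)
    return [(st[i].tolist(),c[i].round(1).tolist()) for i in range(1,n) if st[i][4]>=amin]
E
python3 - <<'E'
from h import *
f=pickle.load(open("top0.pkl","rb"))
def show(n,b,z):
    for st,c in b: print(n,st,c,ray(f,*c,z).round(4))
show("sleeve",blobs(f,(60,70,40),(95,255,255),(455,220,530,340)),.04)
show("plate",blobs(f,(0,0,150),(180,50,255),(150,220,225,300),100),.014)
show("lemon",blobs(f,(22,150,100),(35,255,255),(315,200,355,245)),.02)
show("radish",blobs(f,(165,120,60),(180,255,255),(270,195,310,230)),.03)
show("roll",blobs(f,(8,140,110),(22,255,255),(363,200,397,233)),.04)
print("rollc",ray(f,380,216,.055),"pivot",ray(f,492,328,.045))
for u,v in((466,236),(512,236)):print("jaw",ray(f,u,v,.04))
for u,v in((492,186),(509,178)):print("mill",ray(f,u,v,0 if u==492 else .125))
for c in((460,256),(508,256),(461,314),(509,314)):print("rest",ray(f,*c,.0))
print("board",[ray(f,*c,.014).round(3) for c in((272,176),(402,184),(397,260),(267,252))])
print("bin",ray(f,548,170,.0),ray(f,548,340,0))
big=cv2.resize(f["color"][160:340,440:580],None,fx=4,fy=4,interpolation=cv2.INTER_CUBIC)
b2=cv2.resize(f["color"][195:240,270:410],None,fx=4,fy=4,interpolation=cv2.INTER_CUBIC)
im=np.zeros((600,800,3),np.uint8);im[:, :466]=cv2.resize(big,(466,600));im[:107,466:800]=cv2.resize(b2,(334,107));cv2.imwrite("pics/c1.png",im)
E
```

```text
sleeve [472, 271, 10, 31, 142] [476.5, 285.8] [ 0.4481 -0.3396  0.04  ]
sleeve [500, 270, 7, 32, 162] [503.0, 285.5] [ 0.4505 -0.3986  0.04  ]
plate [156, 229, 61, 60, 2868] [185.8, 258.6] [0.4901 0.3149 0.014 ]
lemon [323, 212, 22, 22, 326] [332.5, 221.8] [ 0.5835 -0.016   0.02  ]
radish [281, 204, 14, 15, 111] [286.9, 212.0] [0.6016 0.0879 0.03  ]
roll [363, 200, 34, 33, 753] [375.7, 215.5] [ 0.5985 -0.112   0.04  ]
rollc [ 0.59586435 -0.12003419  0.055     ] pivot [ 0.35674936 -0.37288046  0.045     ]
jaw [ 0.5584478  -0.31522149  0.04      ]
jaw [ 0.56152973 -0.41839644  0.04      ]
mill [ 0.68078553 -0.38632183  0.        ]
mill [ 0.67543284 -0.38001073  0.125     ]
rest [ 0.51508035 -0.31308235  0.        ]
rest [ 0.51836955 -0.42421415  0.        ]
rest [ 0.38224057 -0.31667243  0.        ]
rest [ 0.3854159  -0.42687855  0.        ]
board [array([0.686, 0.126, 0.014]), array([ 0.676, -0.174,  0.014]), array([ 0.501, -0.166,  0.014]), array([0.511, 0.131, 0.014])]
bin [ 0.7226791  -0.51755434  0.        ] [ 0.32904721 -0.51634562  0.        ]
```

View pics/c1.png

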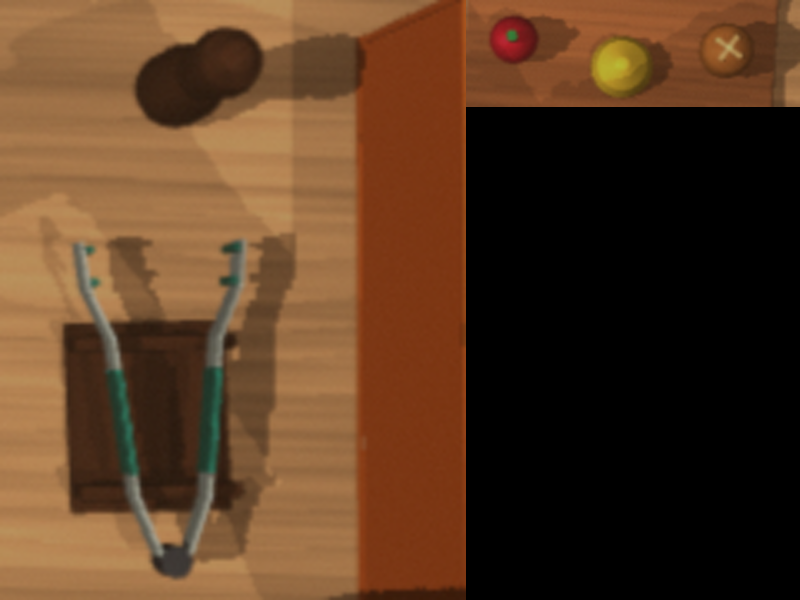

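{"method": "servo_tool", "body": {"targets": [{"angular": [0, 0, 3], "xyz": [0, 1, 0], "claw": 8.76}, {"angular": [0, 0, 5], "xyz": [0, 2, 0], "claw": 8.76}, {"angular": [0, 0, 5], "xyz": [0, 3, 0], "claw": 8.76}, {"angular": [0, 0, 4.2], "xyz": [0, 3, 0], "claw": 8.76}, {"angular": [0, 0, 3], "xyz": [0, 3, 0], "claw": 8.76}, {"angular": [0, 0, 0], "xyz": [-2, 3, 0], "claw": 8.76}, {"angular": [0, 0, 0], "xyz": [-3, 3, 0], "claw": 8.76}, {"angular": [0, 0, 0], "xyz": [-3, 2, 0], "claw": 8.76}, {"angular": [0, 0, 0], "xyz": [-3, 2, 0], "claw": 8.76}, {"angular": [0, 0, 0], "xyz": [-3, 1, 0], "claw": 8.76}, {"angular": [0, 0, 0], "xyz": [-2, 0, 0], "claw": 8.76}, {"angular": [0, 0, 0], "xyz": [-1, 0, 0], "claw": 8.76}, {"angular": [0, 0, 0], "xyz": [0, 0, 0], "claw": 8.76}, {"angular": [0, 0, 0], "xyz": [0, 0, 0], "claw": 8.76}]}}

```text
t: 1.5
eef_pos: [0.3917, -0.3961, 0.2481]
ee_rot: [3.141, -0.001, -3.116]
force: [0.2, -0.6, 0.6]
width: 0.0876
gripper_force: 0.0
```

{"method": "servo_tool", "body": {"targets": [{"angular": [0, 0, 0], "xyz": [-1, 0.5, 1], "claw": 8.76}, {"angular": [0, 0, 0], "xyz": [-2, 0.8, 3], "claw": 8.76}, {"angular": [0, 0, 0], "xyz": [-1.9, 0.8, 3], "claw": 8.76}, {"angular": [0, 0, 0], "xyz": [-1, 0.4, 3], "claw": 8.76}, {"angular": [0, 0, 0], "xyz": [0, 0, 2], "claw": 8.76}, {"angular": [0, 0, 0], "xyz": [0, 0, 0], "claw": 8.76}, {"angular": [0, 0, 0], "xyz": [0, 0, 0], "claw": 8.76}]}}

```text
t: 2.2
eef_pos: [0.4504, -0.3695, 0.1287]
ee_rot: [-3.142, -0.001, -3.116]
force: [-0.4, 0.1, 1.5]
width: 0.0875
gripper_force: 0.0
```

Run:
```python
from station import monitor, viewer
from h import *
s=monitor.get_state();print(s["eef_pos"],s["ee_rot"],s["q"])
f=viewer.grab_frame("top");g=viewer.grab_frame("scene")
im=np.zeros((600,800,3),np.uint8)
im[:,:400]=cv2.resize(f["color"][190:340,435:535],(400,600),interpolation=cv2.INTER_CUBIC)
im[:,400:]=cv2.resize(g["color"][165:315,120:220],(400,600),interpolation=cv2.INTER_CUBIC);cv2.imwrite("pics/c2.png",im)
```

```text
[ 0.45044313 -0.36953556  0.1286599 ] [-3.14159100e+00 -8.24910828e-04 -3.11580767e+00] [-3.51394508e-01  3.13901283e-01 -3.51901242e-01  3.88050260e-04
 -9.05760153e-01 -1.19385641e+00]
```

View pics/c2.png

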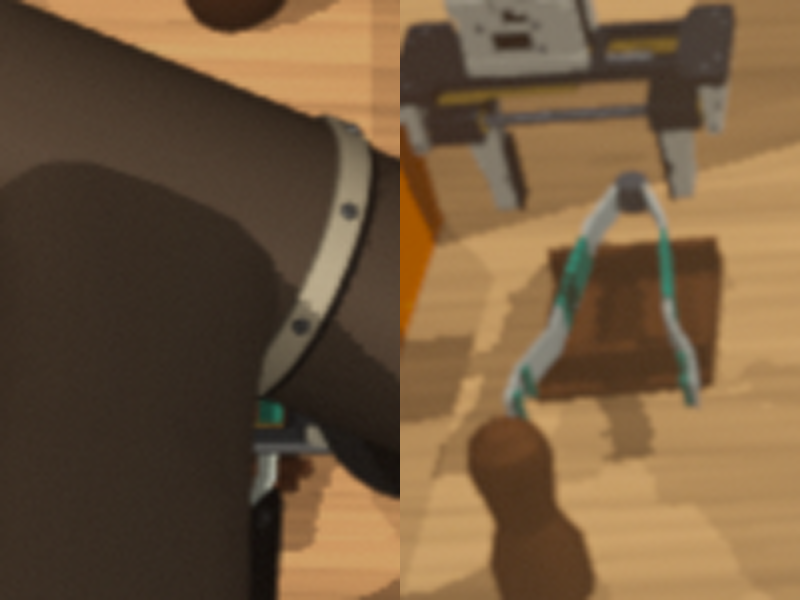

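The left half shows the arm hiding the tongs from above. The right half shows the open fingers, tips near scene pixels (147,216) and (190,214), lined up either side of the pivot and sleeves. I'll go down now.

{"method": "servo_tool", "body": {"targets": [{"angular": [0, 0, 0], "xyz": [0, 0, 1], "claw": 8.76}, {"angular": [0, 0, 0], "xyz": [0, 0, 2], "claw": 8.76}, {"angular": [0, 0, 0], "xyz": [0, 0, 2], "claw": 8.76}, {"angular": [0, 0, 0], "xyz": [0, 0, 1.5], "claw": 8.76}, {"angular": [0, 0, 0], "xyz": [0, 0, 1], "claw": 8.76}, {"angular": [0, 0, 0], "xyz": [0, 0, 0.7], "claw": 8.76}, {"angular": [0, 0, 0], "xyz": [0, 0, 0.4], "claw": 8.76}, {"angular": [0, 0, 0], "xyz": [0, 0, 0], "claw": 8.76}, {"angular": [0, 0, 0], "xyz": [0, 0, 0], "claw": 8.76}]}}

```text
t: 3.2
eef_pos: [0.4512, -0.3694, 0.0431]
ee_rot: [-3.141, 0.001, -3.115]
force: [1.1, 0.1, -0.1]
width: 0.0878
gripper_force: 0.0
```

Run:
```python
from station import monitor, viewer
from h import *
g=viewer.grab_frame("scene")
for X in([.45,-.337,.03],[.45,-.40,.03]):print(proj(g,np.array(X)))
cv2.imwrite("pics/c3.png",cv2.resize(g["color"][165:285,110:240],(650,600),interpolation=cv2.INTER_CUBIC))
```

```text
[188.01174434 236.83313239]
[163.12310019 238.17598536]
```

View pics/c3.png

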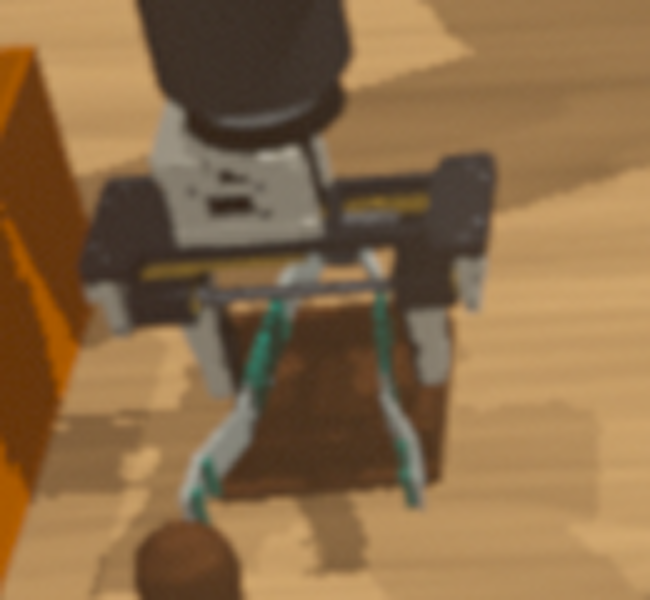

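The fingers stand outside both sleeves, with tips near scene pixels (154,243) and (197,241) and the sleeves between them. Next I squeeze partway, to about 5.7 cm.

{"method": "servo_tool", "body": {"force": 25, "targets": [{"angular": [0, 0, 0], "xyz": [0, 0, 0], "claw": 7.4}, {"angular": [0, 0, 0], "xyz": [0, 0, 0], "claw": 6.8}, {"angular": [0, 0, 0], "xyz": [0, 0, 0], "claw": 6.4}, {"angular": [0, 0, 0], "xyz": [0, 0, 0], "claw": 6.2}, {"angular": [0, 0, 0], "xyz": [0, 0, 0], "claw": 6.0}, {"angular": [0, 0, 0], "xyz": [0, 0, 0], "claw": 5.8}, {"angular": [0, 0, 0], "xyz": [0, 0, 0], "claw": 5.7}, {"angular": [0, 0, 0], "xyz": [0, 0, 0], "claw": 5.7}, {"angular": [0, 0, 0], "xyz": [0, 0, 0], "claw": 5.7}]}}

```text
t: 4.15
eef_pos: [0.4511, -0.3693, 0.0427]
ee_rot: [-3.141, 0.0, -3.115]
force: [-0.3, 0.9, 2.4]
width: 0.0571
gripper_force: 5.7
```

{"method": "servo_tool", "body": {"targets": [{"angular": [0, 0, 0], "xyz": [0, 0, -0.5], "claw": 5.7}, {"angular": [0, 0, 0], "xyz": [0, 0, -1], "claw": 5.7}, {"angular": [0, 0, 0], "xyz": [0, 0, -1.5], "claw": 5.7}, {"angular": [0, 0, 0], "xyz": [0, 0, -2], "claw": 5.7}, {"angular": [0, 0, 0], "xyz": [0, 0, -2], "claw": 5.7}, {"angular": [0, 0, 0], "xyz": [0, 1, -2], "claw": 5.7}, {"angular": [0, 0, 0], "xyz": [0, 2, -1], "claw": 5.7}, {"angular": [0, 0, 0], "xyz": [0, 2.5, 0], "claw": 5.7}, {"angular": [0, 0, 0], "xyz": [0, 2.5, 0], "claw": 5.7}, {"angular": [0, 0, 0], "xyz": [-0.5, 2.5, 0], "claw": 5.7}, {"angular": [0, 0, 0], "xyz": [-1, 2.5, 0], "claw": 5.7}, {"angular": [0, 0, 0], "xyz": [-1, 2.5, 0], "claw": 5.7}, {"angular": [0, 0, 0], "xyz": [-1, 2.5, 0], "claw": 5.7}, {"angular": [0, 0, 0], "xyz": [-0.5, 2.5, 0], "claw": 5.7}, {"angular": [0, 0, 0], "xyz": [0, 2.5, 0], "claw": 5.7}, {"angular": [0, 0, 0], "xyz": [0, 1, 0], "claw": 5.7}, {"angular": [0, 0, 0], "xyz": [0, 0.5, 0], "claw": 5.7}, {"angular": [0, 0, 0], "xyz": [0, 0, 0], "claw": 5.7}, {"angular": [0, 0, 0], "xyz": [0, 0, 0], "claw": 5.7}]}}

```text
t: 6.05
eef_pos: [0.4844, -0.1238, 0.1427]
ee_rot: [-3.142, 0.0, -3.116]
force: [0.2, 0.5, -1.1]
width: 0.0573
gripper_force: 4.6
```

Run:
```python
from station import monitor, viewer
from h import *
f=viewer.grab_frame("top");g=viewer.grab_frame("scene");pickle.dump((f,g),open("p4.pkl","wb"))
s=monitor.get_state();print(s["eef_pos"],s["ee_rot"],s["width"],s["gripper_force"])
T=s["eef_pos"];y=s["ee_rot"][2]+np.pi
J=T+np.array([.105*np.cos(y),.105*np.sin(y),-.003]);print("jaw pred",J,proj(f,J),proj(g,J))
for z in(.042,.055):print(ray(f,379.3,216,z),proj(g,np.array([.597,-.119,.04])))
im=np.zeros((600,800,3),np.uint8)
im[:,:400]=cv2.resize(f["color"][160:310,320:420],(400,600),interpolation=cv2.INTER_CUBIC)
im[:,400:]=cv2.resize(g["color"][160:310,220:320],(400,600),interpolation=cv2.INTER_CUBIC);cv2.imwrite("pics/c4.png",im)
```

```text
[ 0.48432317 -0.12394868  0.14256884] [-3.14151185e+00 -1.40970455e-04 -3.11623818e+00] 0.05711403287723992 4.574912912794389
jaw pred [ 0.58928942 -0.12128675  0.13956884] [385.2806785  214.43450774] [268.60470275 232.82048479]
[ 0.59737282 -0.11992461  0.042     ] [272.97475067 267.85280292]
[ 0.59581765 -0.1184851   0.055     ] [272.97475067 267.85280292]
```

View pics/c4.png

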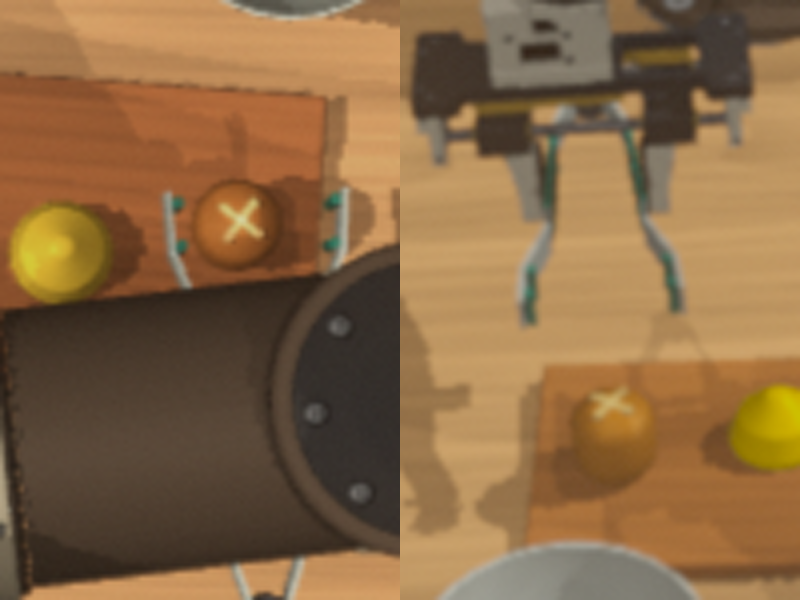

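The jaws straddle the roll from above, with jaw middle near top pixel (384,216) and the roll at (379,216). In the scene view the jaw middle is near (271,231) and the roll at (273,269). The correction is about 11 mm forward and 3 mm to the right, then down.

{"method": "servo_tool", "body": {"targets": [{"angular": [0, 0, 0], "xyz": [-0.5, -0.1, 0], "claw": 5.8}, {"angular": [0, 0, 0], "xyz": [-0.6, -0.2, 1], "claw": 5.8}, {"angular": [0, 0, 0], "xyz": [0, 0, 1.5], "claw": 5.8}, {"angular": [0, 0, 0], "xyz": [0, 0, 1.5], "claw": 5.8}, {"angular": [0, 0, 0], "xyz": [0, 0, 1], "claw": 5.8}, {"angular": [0, 0, 0], "xyz": [0, 0, 1], "claw": 5.8}, {"angular": [0, 0, 0], "xyz": [0, 0, 1], "claw": 5.8}, {"angular": [0, 0, 0], "xyz": [0, 0, 1], "claw": 5.8}, {"angular": [0, 0, 0], "xyz": [0, 0, 1], "claw": 5.8}, {"angular": [0, 0, 0], "xyz": [0, 0, 0.8], "claw": 5.8}, {"angular": [0, 0, 0], "xyz": [0, 0, 0], "claw": 5.8}, {"angular": [0, 0, 0], "xyz": [0, 0, 0], "claw": 5.8}]}}

```text
t: 7.35
eef_pos: [0.4955, -0.126, 0.0445]
ee_rot: [-3.141, -0.0, -3.115]
force: [0.5, 0.7, -1.5]
width: 0.0575
gripper_force: 4.5
```

Run:
```python
from station import monitor, viewer
from h import *
f=viewer.grab_frame("top");g=viewer.grab_frame("scene")
s=monitor.get_state();print(s["eef_pos"],s["ee_rot"],s["width"],s["gripper_force"],s["force"])
im=np.zeros((600,800,3),np.uint8)
im[:,:400]=cv2.resize(f["color"][180:255,350:400],(400,600),interpolation=cv2.INTER_CUBIC)
im[:,400:]=cv2.resize(g["color"][200:320,235:315],(400,600),interpolation=cv2.INTER_CUBIC);cv2.imwrite("pics/c5.png",im)
```

```text
[ 0.49585987 -0.12595101  0.04495659] [-3.14157150e+00  7.55548188e-04 -3.11517940e+00] 0.05824041432503645 4.4641485961619765 [ 0.46953477 -0.85067762 -1.50936344]
```

View pics/c5.png

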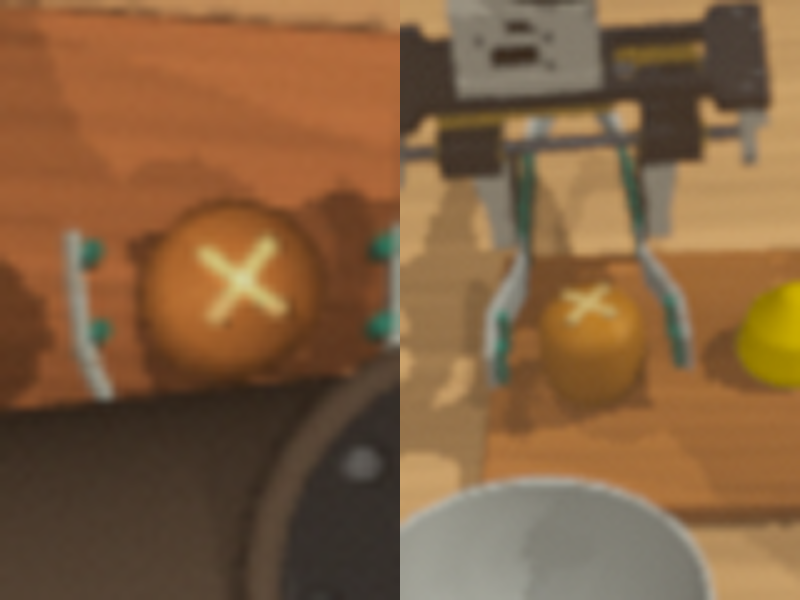

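In the top crop the roll (about pixel (379,216)) sits midway between the ribs, inner faces near 363 and 397, and mid-length of the jaws. It is centred within about 1 mm, so I close.

{"method": "servo_tool", "body": {"force": 25, "targets": [{"angular": [0, 0, 0], "xyz": [0, 0, 0], "claw": 5.4}, {"angular": [0, 0, 0], "xyz": [0, 0, 0], "claw": 5.1}, {"angular": [0, 0, 0], "xyz": [0, 0, 0], "claw": 4.8}, {"angular": [0, 0, 0], "xyz": [0, 0, 0], "claw": 4.6}, {"angular": [0, 0, 0], "xyz": [0, 0, 0], "claw": 4.4}, {"angular": [0, 0, 0], "xyz": [0, 0, 0], "claw": 4.2}, {"angular": [0, 0, 0], "xyz": [0, 0, 0], "claw": 3.8}, {"angular": [0, 0, 0], "xyz": [0, 0, 0], "claw": 3.0}, {"angular": [0, 0, 0], "xyz": [0, 0, 0], "claw": 2.0}, {"angular": [0, 0, 0], "xyz": [0, 0, 0], "claw": 2.0}, {"angular": [0, 0, 0], "xyz": [0, 0, 0], "claw": 2.0}, {"angular": [0, 0, 0], "xyz": [0, 0, 0], "claw": 2.0}]}}

```text
t: 8.65
eef_pos: [0.4955, -0.126, 0.0446]
ee_rot: [-3.142, -0.0, -3.115]
force: [0.3, 0.4, -0.4]
width: 0.0428
gripper_force: 24.8
```

{"method": "servo_tool", "body": {"targets": [{"angular": [0, 0, 0], "xyz": [0, 0, -0.3], "claw": 2.0}, {"angular": [0, 0, 0], "xyz": [0, 0, -0.6], "claw": 2.0}, {"angular": [0, 0, 0], "xyz": [0, 0, -1], "claw": 2.0}, {"angular": [0, 0, 0], "xyz": [0, 0, -1.3], "claw": 2.0}, {"angular": [0, 0, 0], "xyz": [0, 0, -1.5], "claw": 2.0}, {"angular": [0, 0, 0], "xyz": [0, 0, -1.5], "claw": 2.0}, {"angular": [0, 0, 0], "xyz": [0, 0, -1.5], "claw": 2.0}, {"angular": [0, 0, 0], "xyz": [0, 0, -1.3], "claw": 2.0}, {"angular": [0, 0, 0], "xyz": [0, 0, -0.8], "claw": 2.0}, {"angular": [0, 0, 0], "xyz": [0, 0, -0.4], "claw": 2.0}, {"angular": [0, 0, 0], "xyz": [0, 0, 0], "claw": 2.0}]}}

```text
t: 9.75
eef_pos: [0.4957, -0.1259, 0.1471]
ee_rot: [3.141, 0.001, -3.115]
force: [-0.9, -0.0, -1.6]
width: 0.0425
gripper_force: 24.8
```

Run:
```python
from station import monitor, viewer
from h import *
g=viewer.grab_frame("scene");f=viewer.grab_frame("top")
im=np.zeros((600,800,3),np.uint8)
im[:,:400]=cv2.resize(f["color"][160:310,320:420],(400,600),interpolation=cv2.INTER_CUBIC)
im[:,400:]=cv2.resize(g["color"][160:310,220:320],(400,600),interpolation=cv2.INTER_CUBIC);cv2.imwrite("pics/c6.png",im)
t=pickle.load(open("top0.pkl","rb"));print(ray(t,186.5,259,.012))
```

```text
[0.4892471 0.3138274 0.012    ]
```

View pics/c6.png

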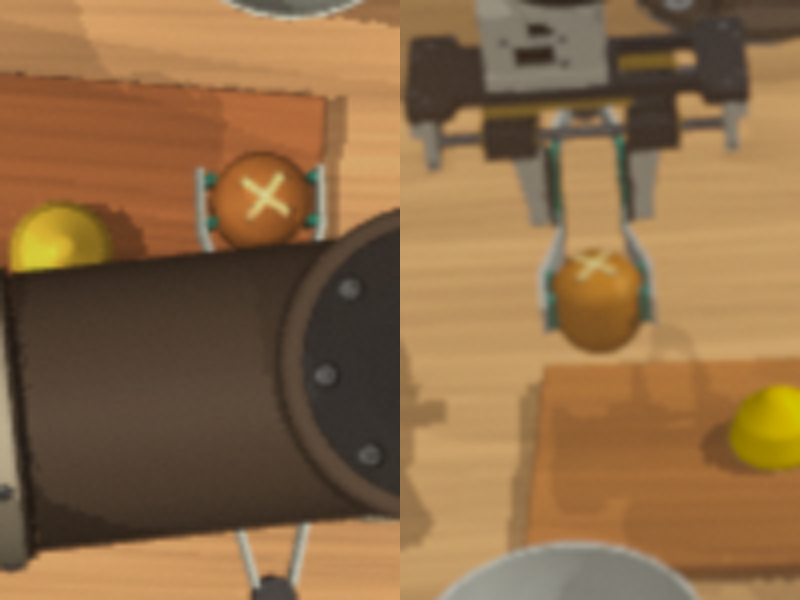

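The roll hangs upright between the jaws at top pixel (386,210) and scene pixel (269,234), and the lemon has not moved. Now I carry it to the plate.

{"method": "servo_tool", "body": {"targets": [{"angular": [0, 0, 0], "xyz": [0, 0.5, 0], "claw": 2.0}, {"angular": [0, 0, 0], "xyz": [0, 1, 0], "claw": 2.0}, {"angular": [0, 0, 0], "xyz": [0, 1.8, 0], "claw": 2.0}, {"angular": [0, 0, 0], "xyz": [0, 2.5, 0], "claw": 2.0}, {"angular": [0, 0, 0], "xyz": [0.5, 3, 0], "claw": 2.0}, {"angular": [0, 0, 0], "xyz": [0.8, 3, 0], "claw": 2.0}, {"angular": [0, 0, 0], "xyz": [1, 3, 0], "claw": 2.0}, {"angular": [0, 0, 0], "xyz": [1, 3, 0], "claw": 2.0}, {"angular": [0, 0, 0], "xyz": [1, 3, 0], "claw": 2.0}, {"angular": [0, 0, 0], "xyz": [1, 3, 0], "claw": 2.0}, {"angular": [0, 0, 0], "xyz": [1, 3, 0], "claw": 2.0}, {"angular": [0, 0, 0], "xyz": [1, 3, 0], "claw": 2.0}, {"angular": [0, 0, 0], "xyz": [1, 3, 0], "claw": 2.0}, {"angular": [0, 0, 0], "xyz": [0.8, 3, 0], "claw": 2.0}, {"angular": [0, 0, 0], "xyz": [0.4, 2.5, 0], "claw": 2.0}, {"angular": [0, 0, 0], "xyz": [0.2, 2, 0], "claw": 2.0}, {"angular": [0, 0, 0], "xyz": [0, 1.5, 0], "claw": 2.0}, {"angular": [0, 0, 0], "xyz": [0, 0.8, 0], "claw": 2.0}, {"angular": [0, 0, 0], "xyz": [0, 0.4, 0], "claw": 2.0}, {"angular": [0, 0, 0], "xyz": [0, 0, 0], "claw": 2.0}]}}

```text
t: 11.85
eef_pos: [0.3874, 0.3011, 0.1463]
ee_rot: [-3.141, -0.0, -3.116]
force: [-0.9, -0.4, -1.2]
width: 0.0426
gripper_force: 24.8
```

{"method": "servo_tool", "body": {"targets": [{"angular": [0, 0, 0], "xyz": [0, 0, 0], "claw": 2.0}, {"angular": [0, 0, 0], "xyz": [0, 0, 0], "claw": 2.0}, {"angular": [0, 0, 0], "xyz": [0, 0, 0], "claw": 2.0}]}}

```text
t: 12.15
eef_pos: [0.3874, 0.3008, 0.1466]
ee_rot: [3.142, 0.0, -3.116]
force: [0.0, -0.2, -2.1]
width: 0.0426
gripper_force: 24.8
```

Run:
```python
from station import monitor, viewer
from h import *
g=viewer.grab_frame("scene");f=viewer.grab_frame("top");s=monitor.get_state();print(s["eef_pos"],s["width"],s["gripper_force"],abs(s["qd"]).max())
im=np.zeros((600,800,3),np.uint8)
X=np.array([.489,.314,.142]);print("target roll",proj(f,X),proj(g,X))
for st,c in blobs(g,(8,140,80),(22,255,255),(395,150,500,240),60):print("scene",st,c)
im[:,:400]=cv2.resize(f["color"][170:320,140:240],(400,600),interpolation=cv2.INTER_CUBIC)
im[:,400:]=cv2.resize(g["color"][120:270,395:495],(400,600),interpolation=cv2.INTER_CUBIC);cv2.imwrite("pics/c7.png",im)
```

```text
[0.38734817 0.30106027 0.14668738] 0.04294360583344799 24.75047618150711 0.003830701607613817
target roll [169.32374653 257.12260017] [450.12579005 196.25125644]
scene [419, 150, 35, 6, 81] [434.6, 152.3]
scene [438, 185, 21, 25, 377] [447.7, 197.5]
```

View pics/c7.png

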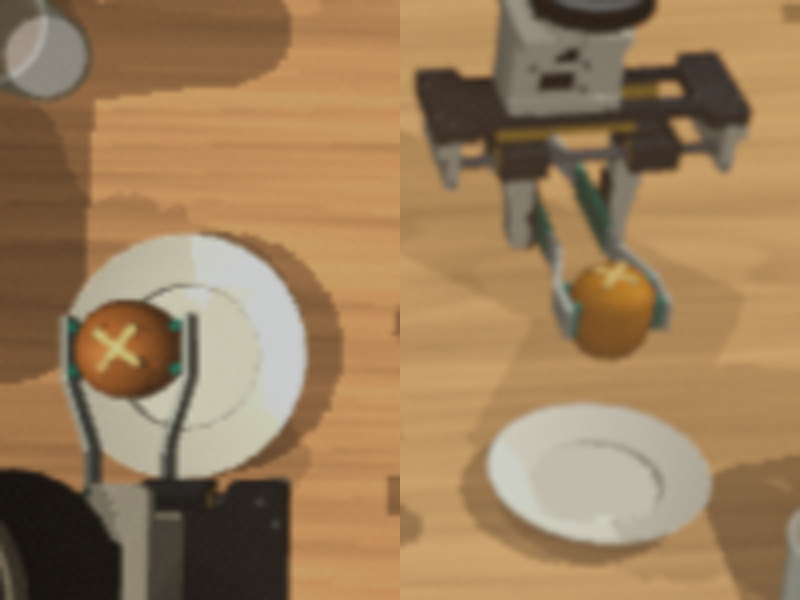

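The roll is at top pixel (171.8,257), against a target of (169.3,257), and the scene view agrees (447.7 against 450.1). It is about 5 mm short in y, so I correct that.

{"method": "servo_tool", "body": {"targets": [{"angular": [0, 0, 0], "xyz": [0, 0.25, 0], "claw": 2.0}, {"angular": [0, 0, 0], "xyz": [0, 0.25, 0], "claw": 2.0}, {"angular": [0, 0, 0], "xyz": [0, 0, 0], "claw": 2.0}, {"angular": [0, 0, 0], "xyz": [0, 0, 0], "claw": 2.0}, {"angular": [0, 0, 0], "xyz": [0, 0, 0], "claw": 2.0}, {"angular": [0, 0, 0], "xyz": [0, 0, 0], "claw": 2.0}, {"angular": [0, 0, 0], "xyz": [0, 0, 0], "claw": 2.0}]}}

```text
t: 12.95
eef_pos: [0.3871, 0.3063, 0.1465]
ee_rot: [-3.142, -0.0, -3.115]
force: [-0.4, 0.3, -2.1]
width: 0.0425
gripper_force: 24.8
```

Run:
```python
from station import monitor, order
s=monitor.get_state();print(s["eef_pos"],s["width"],s["gripper_force"]);print(order.job_done())
```

```text
[0.38709733 0.30628857 0.14654179] 0.04253195065717882 24.750335812568665
the job is handed in; nothing more can be done
None
```

The job is handed in at 13 s with the tongs squeezed shut on the roll at about 25 N, held still about 10 cm above the middle of the plate; I saw nothing else moved, but the judge's verdict was not shown.

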